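# Close the skewer tin: fold its flap over and tuck it under the lip

## Task

Close the aluminium skewer tin with your fingertips: push its standing flap over until it lies flat on the tin, keep it pressed down because it springs open, and push it along until its free edge is tucked fully home beneath the lip, so that it stays shut when you let go. Do not lift or tip the tin or shove it along the counter, and leave the other kitchen things standing where they are.

Things in the scene. Friction and masses are not known exactly. Their poses are not given: they have to be found in the camera images.
- tin: Open-topped rectangular aluminium tin, 110 (x) x 120 (y) mm and 56 mm high, 1.3 kg, standing loose on the counter; bamboo skewers lie inside. Origin: centre of its underside, z up. The flap is hinged along the +y side (hinge parallel to x) and folds over towards -y; the retaining lip stands on the -y rim. The tin as a whole slides only if pushed with more than about 5 N.
- hinge_mid (a point): Point of the tin: middle of the hinge line, at tin (0, 50, 57) mm. It lies in the plane of the flap's underside. When closed, the flap's top face is 4 mm above it.
- lip_mouth (a point): Point of the tin at the entrance of the retaining lip, tin (0, -40.5, 66) mm. The lip is a 70 mm wide sheet along the -y rim: underside 9 mm, top 13 mm above the hinge's height, so a flat flap (4 mm thick) passes beneath it with 5 mm to spare; its mouth flares upward (outermost edge 15 to 17 mm above the hinge's height). The lip covers tin y = -41 to -62 mm.
- flap_fold (a joint): Angle of the flap in rad: 0 = lying flat on the tin, 1.57 = upright, above that leaning back outward (limit 2.15). It starts between 1.6 and 2.05. A weak spring opens it (about 0.06 Nm when flat, rest angle near 1.95): let go untucked it rises again to about 0.5 rad (pushing it over takes 1 to 2 N).
- flap_slide (a joint): How far the flap is slid in its slotted hinge, in its own plane away from the hinge, in m: 0 = drawn back (starts 0 to 0.002), 0.020 = fully home. It takes about 2 N to move and stays where it is left. Drawn back, the free edge is 86 mm from the hinge line and folds down about 4 mm short of the lip's mouth; fully home and flat, it reaches 15 mm beneath the lip. Slid out too early, the edge would land on top of the lip.
- step_foot (a point): Point on the flap: the foot of the thumb step, on the flap's outer face (top face when closed), mid-width, 56 mm from the hinge line plus the slide. The flap is a flat aluminium sheet 106 mm wide, 4 mm thick. The step is a bent-up tab 70 mm wide across the flap and 8 mm high, with an upright face towards the hinge (a fingertip on the hinge side can push against it) and a slope down towards the free edge.
- mortar: Terracotta mortar, 136 mm across, 105 mm high, 1.1 kg; bystander. Origin: centre of its underside.
- pestle: Wooden pestle 230 mm long along its x, 42 mm thick, lying on the counter; bystander. Origin: counter level under its middle.
- cup: Aluminium measuring cup with handle, 72 mm across, 70 mm high; bystander. Origin: centre of its underside.
- squeezer: White plastic lemon squeezer, 84 mm across with a 40 mm handle, 38 mm high; bystander. Origin: centre of its underside.
- grinder: Glass pepper grinder with a dark twist cap, 52 mm across, 119 mm high; bystander. Origin: centre of its underside.
- sauce: Amber sauce bottle, 64 mm across, 170 mm high; bystander. Origin: centre of its underside.
Not all that is in view belongs to the job. What is shaped like the tin but blue or turquoise is not meant.

How it is judged:
At the end, for the whole second after the job is handed in: The flap lies flat (fold angle under 0.10 rad) with its edge tucked beneath the lip (slid in more than 15 of its 20 mm) and stays so when released; the tin stands at rest on the counter within 50 mm of where it started (value of joint flap_fold below 0.1 rad and value of joint flap_slide above 0.015 m and linear speed of tin below 0.02 m/s and height (world z) of tin below 0.006 m and angle between tin's own z axis and vertical below 0.05 rad and distance of tin from where it was at the start of the episode below 0.05 m); the robot touches nothing.
It fails at once if the tin is lifted or carried more than 12 mm off the counter or tipped (height (world z) of tin above 0.012 m or angle between tin's own z axis and vertical above 0.15 rad).
It fails at once if the tin is shoved more than 50 mm along the counter (distance of tin from where it was at the start of the episode above 0.05 m).
It fails at once if another kitchen thing is moved more than 30 mm, lifted or knocked over (distance of any of mortar, pestle, cup, squeezer, grinder, sauce from where it was at the start of the episode above 0.03 m or angle between any of cup, squeezer, grinder, sauce, mortar's own z axis and vertical above 0.5 rad).
It also fails if it takes over 45 s, if anything falls off the work surface, if the arm or the gripper's body presses on something with over 40 N, if the wrist force passes 120 N, or if a joint passes its speed limit or range.

## Robot

A 6-joint arm with a two-finger parallel gripper is mounted at the origin on the work surface. World frame = base frame: x ahead of the robot, y to its left, z up, the work surface at z = 0. Lengths are in m, angles in rad, forces in N, time in s.
With the tool pointing down it reaches from about 0.275 to 0.725 m from the base axis. Payload 5.6 kg.
Tool frame: the origin (TCP) lies between the finger pads; the fingertips stand r.tips_ahead ahead of it and the grasp point (between the pads) lies 5 mm behind it (r.tips_ahead is the distance from the TCP to the fingertips, in m); z points along the fingers, y is the line along which they close (so a half turn about z gives the same grasp; the last joint's range is limited). The gripper opens to 85 mm and grips with 20 to 120 N. Pads are 22 mm wide; open, the fingers measure 114 mm over their backs; the gripper's body (76 mm by 85 mm) begins 54 mm behind the grasp point. The pads swing forward as they close: fully open they stand 13 mm farther back than shut.
Start: joints at [-0.863, 0.255, 0.108, 0, -1.424, -0.285], TCP at [0.226, -0.502, 0.245] pointing down, gripper open.
Joint ranges: [-2.95, 2.95], [-1.21, 1.97], [-1.09, 1.5], [-2.87, 1.71], [-2.94, -0.07], [-3.05, 3.05]. Speed limits (rad/s): [2.57, 2.57, 3.14, 3.14, 3.14, 3.14].

## Interface

Orientations are given as a unit quaternion [x, y, z, w].
In Python, from bench import r, hand, solver, vision, ticket, find_in, trace, place_of gives the robot as it stands. The module is installed in compiled form; this text tells all that it offers. Calls block until the motion is done:
- r.move_ptp(position, orientation): joint-space move of the TCP to a pose.
- r.servo_line(position, attitude=None, rate=0.15, force_limit=None): straight line of the TCP; attitude=None keeps the orientation; rate is the mean speed in m/s. With force_limit (N) it stops when the force on the tool has changed by that much, and returns True; else False.
- r.move_joints(angles): joint-space move.
- hand.release() and hand.gripper_close(effort=None): open the fingers fully, or close them until they stop; effort is the grip in N (None keeps the last).
- r.sleep(seconds).
- solver.inverse_kinematics(position, orientation): joint angles nearest the present ones, or None.
- vision.camera(name): name is "scene" or "top" or "wrist"; returns (picture, depth): 420x560x3 uint8, red, green, blue; 420x560 float32, m along the optical axis (not along the pixel's ray), 0 where there is no reading.
- vision.get_calibration(name): a dict with "fx", "fy", "cx", "cy" (pixels), "R" (3x3) and "t" (3): a world point X has camera coordinates R X + t. Camera axes: x right, y down, z forward; pixel columns grow to the right and rows downward; lengths in m; the calibration is good to about 2 mm. A picture is of the moment at which its call begins: read the wrist's pose just before it. get_calibration takes no time and is no camera call; for the wrist camera it gives the pose at the moment of the call.
A pose or a line that the arm cannot do raises r.IKError and nothing moves.
- ticket.finish_job(): hands the job in; it is judged then, once.
Trained networks look in the newest picture that a camera, given by its name, has taken for a name from the list of things; names that differ only in an ending like _2 or _b are one class to them, and where a whole thing is asked for, a point or a joint stands for the part that bears it (a point fixed in the world has none). Each returns a list of dicts, best first, with "score" (0 to 1); they miss things now and then, are a little off and sometimes report something else, mostly with a low value. They report only what shows in the picture. A call takes as long as a camera call. They do not tell look-alikes from the thing itself.
- find_in(camera, thing): "location" ([x, y, z] in m, in the coordinates of the camera as it stood for that picture, good to about 4 mm: the middle of the surface that is visible of it).
- trace(camera, thing): "mask" (420x560 bool, what is visible of it).
- place_of(camera, thing): "location" ([x, y, z] in m, in the coordinates of the camera as it stood for that picture, good to about 4 mm: a listed point, or the origin of a listed thing).
Readings, each from a call of its own:
- r.get_t(): time.
- r.get_joint_pos(): joint angles.
- r.get_qd(): joint speeds.
- r.get_tau(): joint torques, N m.
- r.get_ee_pos(): TCP position.
- r.get_tool_rot(): TCP orientation.
- r.get_ft_force(): force on the tool from outside, world axes, zero at the start.
- r.get_ft_torque(): the same for the moment, N m.
- r.get_grip_width(): opening from 0.0 (shut) to 1.0 (fully open).
- r.get_gripper_force(): force on a finger pad.
Only numpy, scipy, OpenCV 4.12 (cv2) and the standard library are available. Lean on these libraries where they do the work, as an engineer would, in place of code of your own. Each camera call takes 0.05 s, during which the arm holds its last target. There are 200 camera calls.

## Working session

There is one attempt and no reset: what is moved stays moved. The work goes in short steps, each a Python script; the robot and the scene stay as the last script left them, time stands still between calls to the robot, and variables do not carry over. Pictures are saved under pics/ and viewed, at most 10 in all, crops included, and the job is handed in when it is done.

```bash
mkdir -p pics
cat > h.py <<'E'
import numpy as np, cv2
from bench import r, hand, solver, vision, ticket, find_in, trace, place_of
def w(cam,p,c=None):
    c=c or vision.get_calibration(cam); return np.array(c["R"]).T@(np.array(p)-np.array(c["t"]))
def px(cam,X):
    c=vision.get_calibration(cam); q=np.array(c["R"])@X+np.array(c["t"]); return np.array([c["fx"]*q[0]/q[2]+c["cx"],c["fy"]*q[1]/q[2]+c["cy"]])
E
python3 - <<'E'
from h import *
for cam in("scene","top"):
    im,d=vision.camera(cam); cv2.imwrite(f"pics/{cam}0.png",im[:,:,::-1])
    for n in("tin","hinge_mid","lip_mouth","step_foot"):
        for o in place_of(cam,n)[:3]:
            X=w(cam,o["location"]); print(cam,n,round(o["score"],2),X.round(4),px(cam,X).round())
print(r.tips_ahead,r.get_t(),r.get_tool_rot())
E
```

```text
scene tin 0.92 [0.4755 0.2217 0.0022] [350. 254.]
scene tin 0.89 [ 6.04e-01 -3.00e-02  4.00e-04] [260. 230.]
scene tin 0.87 [0.6766 0.17   0.0008] [288. 280.]
scene hinge_mid 0.83 [0.4943 0.2676 0.0569] [360. 254.]
scene hinge_mid 0.78 [ 0.3184 -0.4229  0.0569] [248. 127.]
scene hinge_mid 0.67 [ 0.4203 -0.1217  0.0565] [283. 177.]
scene lip_mouth 0.97 [ 0.3342 -0.1501  0.0629] [296. 161.]
scene lip_mouth 0.66 [ 0.3657 -0.3454  0.0674] [251. 138.]
scene lip_mouth 0.64 [ 0.5756 -0.062   0.0672] [260. 204.]
scene step_foot 0.92 [ 0.3689 -0.1413  0.0579] [291. 167.]
scene step_foot 0.77 [0.6705 0.1663 0.0625] [289. 264.]
scene step_foot 0.62 [0.4737 0.22   0.0604] [352. 240.]
top tin 0.89 [ 0.606  -0.0269  0.0028] [285. 198.]
top tin 0.89 [ 0.3734 -0.1409  0.0012] [319. 269.]
top tin 0.87 [ 0.3479 -0.3825  0.0022] [394. 277.]
top hinge_mid 0.95 [0.6322 0.0102 0.0587] [273. 187.]
top hinge_mid 0.88 [0.7293 0.1899 0.0593] [218. 157.]
top hinge_mid 0.88 [ 0.324  -0.4252  0.0581] [411. 285.]
top lip_mouth 0.98 [ 0.3354 -0.1489  0.0672] [323. 281.]
top lip_mouth 0.92 [0.6362 0.1533 0.0641] [228. 185.]
top lip_mouth 0.87 [ 0.5812 -0.0675  0.064 ] [297. 203.]
top step_foot 0.98 [ 0.3664 -0.1399  0.0581] [320. 271.]
top step_foot 0.87 [ 0.353  -0.3773  0.0637] [396. 275.]
top step_foot 0.62 [0.6687 0.1718 0.059 ] [223. 176.]
0.014 0.5 [-2.09830510e-01  9.77737774e-01  5.25348013e-05  1.12066785e-05]
```

Run:
```python
import cv2,numpy as np
a=cv2.imread("pics/scene0.png")[70:350,150:450];b=cv2.imread("pics/top0.png")[90:330,150:470]
a=cv2.resize(a,(420,392));b=cv2.resize(b,(380,285));c=np.zeros((392,800,3),np.uint8);c[:,:420]=a;c[:285,420:]=b
cv2.imwrite("pics/m.png",c)
```

```text
(no output)
```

View pics/m.png

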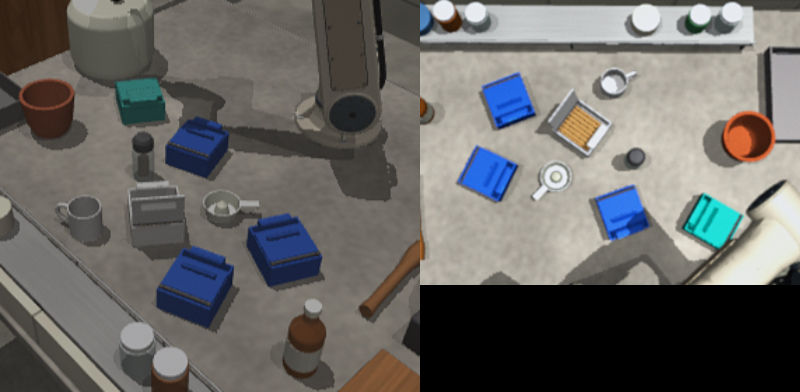

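View pics/top0.png

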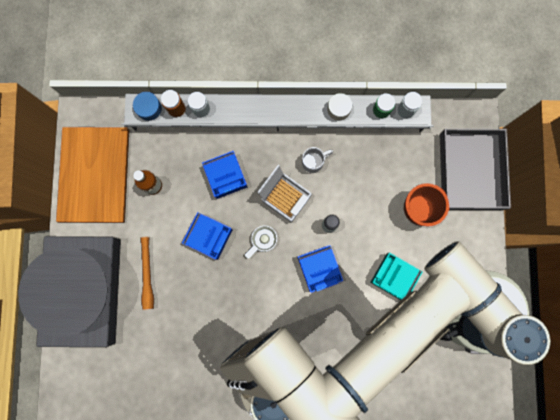

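View pics/scene0.png

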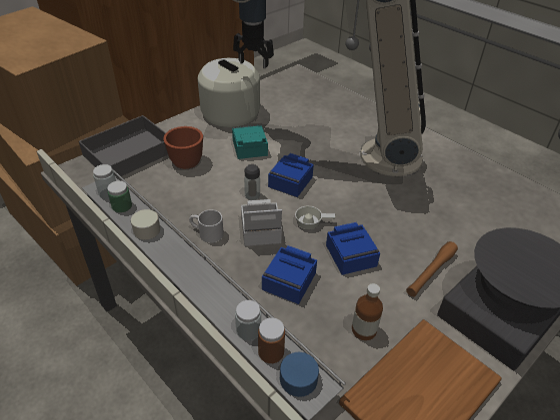

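The picture shows the aluminium tin as the only grey one, at top-view (285,198), flap standing on its upper-left side at (268,183). The network agrees: hinge about (0.632, 0.010), lip mouth about (0.581, -0.068). The neighbours are clear of the push line. I'll go above it and look with the wrist camera.

```bash
cat >> h.py <<'E'
from scipy.spatial.transform import Rotation as Ro
def quat(d):   # tool down, closing axis y along hinge; pick the half turn with smaller joint 6
    best=None
    for s in(1,-1):
        x=s*np.array([d[0],d[1],0]); z=np.array([0,0,-1.]); q=Ro.from_matrix(np.c_[x,np.cross(z,x),z]).as_quat()
        j=solver.inverse_kinematics([0.6,-0.03,0.3],q)
        if j is not None and(best is None or abs(j[5])<abs(best[0])): best=(j[5],q)
    return best[1]
E
python3 - <<'E'
from h import *
H=np.array([.632,.010]);L=np.array([.581,-.0675]);d=(L-H)/np.linalg.norm(L-H)
q=quat(d); hand.gripper_close(20)
r.move_ptp([*(H+.03*d),.33],q); print(r.get_t(),r.get_joint_pos(),r.get_ee_pos())
im,dp=vision.camera("wrist");c=vision.get_calibration("wrist");cv2.imwrite("pics/w1.png",im[:,:,::-1])
for n in("tin","hinge_mid","lip_mouth","step_foot"):
    for o in place_of("wrist",n)[:3]:
        X=w("wrist",o["location"],c);print(n,round(o["score"],2),X.round(4),px("wrist",X).round())
E
```

```text
3.5167 [ 2.27561669e-01  3.90152576e-01  5.11039072e-01  1.69201036e-04
 -1.69180365e+00 -8.10926335e-01] [ 0.61535181 -0.01604712  0.33002927]
tin 0.93 [ 0.6769  0.1719 -0.002 ] [313. 286.]
tin 0.64 [ 0.6012 -0.0299 -0.0018] [284. 154.]
tin 0.57 [ 0.4729  0.2222 -0.0006] [443. 246.]
hinge_mid 0.89 [0.6327 0.0152 0.0575] [283. 203.]
hinge_mid 0.74 [0.4955 0.2701 0.0581] [463. 296.]
lip_mouth 0.77 [ 0.5792 -0.0662  0.0651] [283. 124.]
lip_mouth 0.61 [0.6379 0.1615 0.0651] [338. 291.]
lip_mouth 0.56 [0.4554 0.1854 0.0668] [468. 237.]
step_foot 0.83 [0.6427 0.0185 0.1154] [277. 223.]
```

View pics/w1.png

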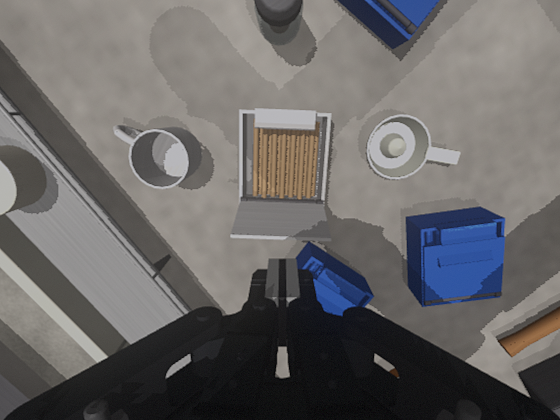

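The wrist view shows the tin square to the tool, lip at (285,118), hinge at (283,203), and the flap edge leaning back at (280,237). The network's points match. Next I go behind the flap and fold it over along an arc.

```bash
cat >> h.py <<'E'
d=np.array([-.551,-.834]);d/=np.linalg.norm(d)
H=np.array([.6312,.0105]);HZ=.057;A=.011
def P(u,v): return [*(H+d*(u-A)),HZ+v+r.tips_ahead]   # leading corner of tips at u ahead of / v above hinge
def st(): print(round(r.get_t(),2),np.round(r.get_ft_force(),2),np.round(r.get_ee_pos(),4))
E
python3 - <<'E'
from h import *
q=quat(d)
r.move_ptp(P(-.085,.20),q)
r.servo_line(P(-.085,.035),rate=.12);st()
print(r.servo_line(P(.004,.035),rate=.06,force_limit=12));st()
for t in np.deg2rad([70,58,46,34,24]):
    c,s=np.cos(t),np.sin(t); hit=r.servo_line(P(.035*c-.004*s,.035*s+.004*c),rate=.06,force_limit=12);st()
    if hit: print("hit",t);break
im,dp=vision.camera("wrist");cv2.imwrite("pics/w2.png",im[:,:,::-1])
E
```

```text
5.91 [-0.55  0.39  0.88] [0.6846 0.0907 0.107 ]
False
7.54 [-0.17 -0.26  0.83] [0.6351 0.0165 0.1058]
7.79 [ 1.05 -0.32 -0.24] [0.6326 0.0126 0.1052]
8.07 [-0.38  0.52 -0.37] [0.6285 0.0066 0.1027]
8.34 [-0.51 -0.02  0.55] [0.625  0.0014 0.0987]
8.62 [ 0.52 -0.38 -0.14] [ 0.6221 -0.003   0.0935]
8.87 [-0.25  0.67 -0.25] [ 0.6201 -0.0059  0.0884]
```

View pics/w2.png

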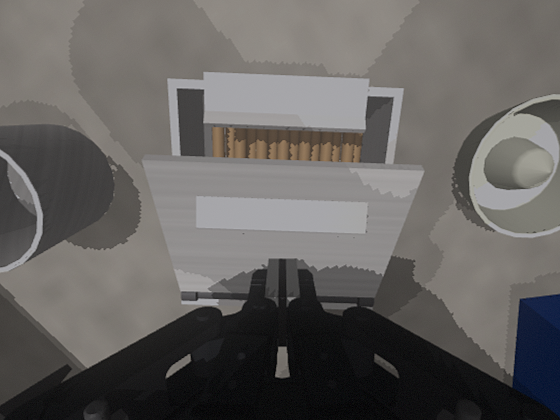

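The flap is folding (free edge at image row 160, fingertips between hinge and step at (283,262), edge still short of the lip). Continue flat, press and push home.

Run:
```python
from h import *
for t in np.deg2rad([14,6]):
    c,s=np.cos(t),np.sin(t); print(r.servo_line(P(.035*c-.004*s,.035*s+.004*c),rate=.05,force_limit=12));st()
print(r.servo_line(P(.035,-.006),rate=.015,force_limit=5));st()
p=np.array(r.get_ee_pos()); v=p[2]-HZ-r.tips_ahead; print("v",v)
print(r.servo_line(P(.050,v),rate=.04,force_limit=10));st()
im,dp=vision.camera("wrist");cv2.imwrite("pics/w3.png",im[:,:,::-1])
```

```text
False
9.19 [-0.51 -0.02 -0.16] [ 0.6188 -0.008   0.0829]
False
9.44 [-0.23  0.58  0.02] [ 0.6181 -0.0091  0.0782]
True
9.9 [-1.68 -0.67  4.03] [ 0.6182 -0.0093  0.075 ]
v 0.00399545540322963
False
10.42 [-0.91 -1.43  2.73] [ 0.6092 -0.0229  0.075 ]
```

View pics/w3.png

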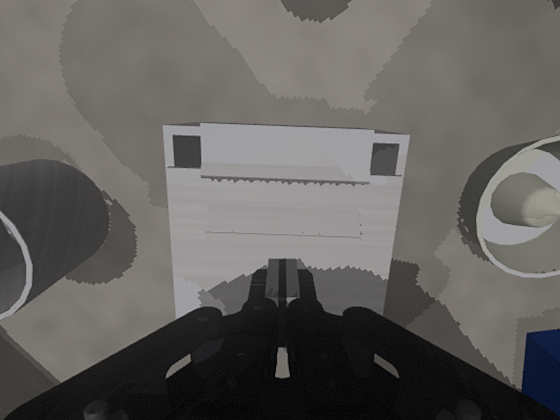

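The flap lies flat (tip at exactly 4 mm above the hinge). Its free edge (row 167) is at the lip mouth, and the fingertips (283,262) are behind the step (row 234). Now push it home.

Run:
```python
from h import *
v=.0037
print(r.servo_line(P(.066,v),rate=.03,force_limit=10));st()
print(r.servo_line(P(.090,v),rate=.02,force_limit=7));st()
p=np.array(r.get_ee_pos()); print("u",(p[:2]-H)@d+A)
im,dp=vision.camera("wrist");cv2.imwrite("pics/w4.png",im[:,:,::-1])
```

```text
False
11.15 [-0.36  0.4   4.33] [ 0.6006 -0.0357  0.0748]
True
11.82 [-0.08  1.16  3.24] [ 0.5953 -0.0437  0.0748]
u 0.0760263650598879
```

View pics/w4.png

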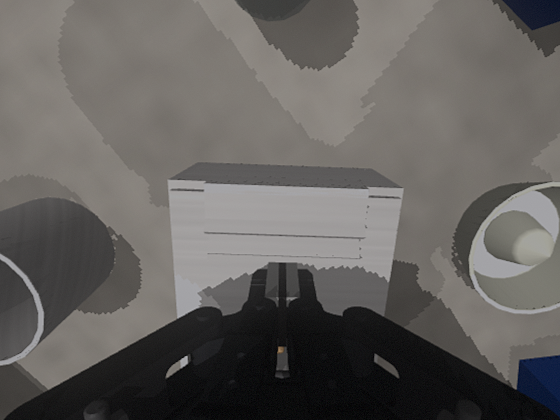

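The stop came at u = 76 mm, i.e. the step at 56 + 20 mm, fully home. The picture shows the flap covering the rim gaps on either side of the lip (row 188). Next I back off, lift clear and check that it stays shut.

Run:
```python
from h import *
r.servo_line(P(.076,.005),rate=.02); r.servo_line(P(.070,.02),rate=.05); r.servo_line(P(.03,.2),rate=.15);r.sleep(.5)
im,dp=vision.camera("wrist");c=vision.get_calibration("wrist");cv2.imwrite("pics/w5.png",im[:,:,::-1])
for n in("tin","hinge_mid","lip_mouth","step_foot"):
    for o in place_of("wrist",n)[:1]: print(n,round(o["score"],2),w("wrist",o["location"],c).round(4))
st()
```

```text
tin 0.95 [ 0.6769  0.1733 -0.0008]
hinge_mid 0.78 [0.6338 0.0115 0.0562]
lip_mouth 0.95 [ 0.5761 -0.0639  0.066 ]
step_foot 0.65 [0.4755 0.217  0.0602]
14.72 [ 0.05  0.71 -0.2 ] [ 0.6207 -0.0054  0.271 ]
```

View pics/w5.png

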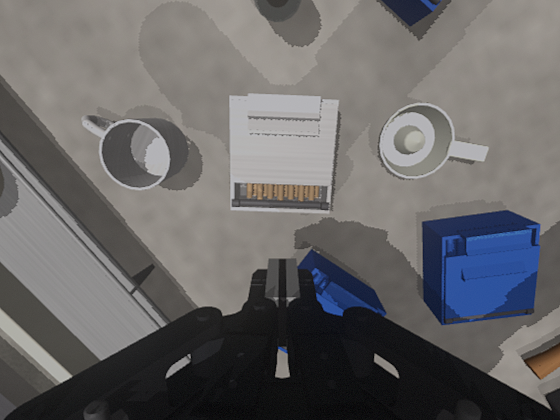

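The flap lies closed under the lip (row 105), with the slot gap of about 20 mm open at the hinge (rows 183–203). The tin has not moved and the tool is clear.

```bash
python3 -c "
from h import *
print(ticket.finish_job())"
```

```text
the job is handed in; nothing more can be done
None
```

The skewer tin is closed: its flap lies flat and is tucked fully home (about 20 mm) under the lip, it stayed shut after I let go, the tin did not visibly move, and the job is handed in (no verdict was returned).

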